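# Swing out the cart's pan carrier and lay the foil pan on it

## Robot

A 6-joint arm with a two-finger parallel gripper is mounted at the origin on the work surface. World frame = base frame: x ahead of the robot, y to its left, z up, the work surface at z = 0. Lengths are in m, angles in rad, forces in N, time in s.
With the tool pointing down it reaches from about 0.3 to 0.875 m from the base axis. Payload 6.4 kg.
Tool frame: the origin (TCP) lies midway between the tips of the shut fingers; the grasp point (between the pads) lies 19 mm behind it; x points along the fingers, y is the direction in which the jaws open and shut, and the axes are right-handed (so a half turn about x gives the same grasp; the last joint's range is limited). The gripper opens to 85 mm and grips with 20 to 120 N. Pads are 22 mm wide; open, the fingers measure 114 mm over their backs; the gripper's body (76 mm by 85 mm) begins 54 mm behind the grasp point. The pads swing forward as they close: fully open they stand 13 mm farther back than shut.
Start: joints at [-1.325, 0.181, 1.607, -0, 1.354, -0.206], TCP at [0.251, -0.517, 0.231] pointing down, gripper open.
Joint ranges: [-2.99, 2.99], [-0.89, 2.07], [0.3, 2.58], [-1.14, 4.28], [0, 2.63], [-3.12, 3.12]. Speed limits (rad/s): [2.57, 2.57, 3.01, 3.14, 3.14, 3.14].

## Interface

Orientations are given as a unit quaternion [w, x, y, z].
In Python, from bench import ctrl gives the robot as it stands.
- The arm moves only by the tool step_arm, never from a script. Its argument "motion" is a list of rows, each a list of 7 numbers: the shift along the tool's x, y, z in mm, then the turn, a rotation vector about the tool's x, y, z in degrees, then the closure in counts, from 0 (fully open) to 255 (shut). In form: [[tx, ty, tz, rx, ry, rz, hand], ...]. A call has 1 to 10 rows; each row is the pose to reach, as a shift and turn from the pose commanded when the call began, along the tool's axes at that moment; what a row does not reach only later rows make up. A row lasts 1/8 s, in which the tool goes at most 62.5 mm and 10.7 degrees, less where a joint would pass 70% of its speed; a pose out of reach is approached as far as the arm can. A call with a gripper value outside its range is refused whole. The fingers move at their own pace and stop on an object; the grip force is fixed at half the most. Time passes only in rows, so rows that repeat a pose let the fingers close. It gives the time, the measured TCP pose, the force and the opening at its end, in the units of the state.
- ctrl.get_obs(): the state, without advancing time (a new reading comes with each control period).
- ctrl.camera(name): name is "scene" or "top" or "wrist"; returns (picture, depth): 400x640x3 uint8, red, green, blue; 400x640 float32, m along the optical axis (not along the pixel's ray), 0 where there is no reading.
- ctrl.camera_info(name): a dict with "fx", "fy", "cx", "cy" (pixels), "T" (4x4, takes a point from camera to world coordinates); the wrist camera has in their place "hand_eye" (4x4, takes a point from camera to tool coordinates, whose origin is the TCP and whose axes are the tool frame's). Camera axes: x right, y down, z forward; pixel columns grow to the right and rows downward; lengths in m; the calibration is good to about 2 mm. The wrist camera is an equidistant fisheye: a pixel r from the principal point sees the ray r / f radians off the axis. A picture is of the moment at which its call begins: read the wrist's pose just before it. camera_info takes no time and is no camera call.
- ctrl.hand_in(): hands the job in, once; it reports no verdict.
The state is a dict: "time_s": time; "q": joint angles; "dq": joint speeds; "joint_efforts": joint torques, N m; "eef_pos": TCP position; "eef_rot": TCP orientation; "wrist_force": force on the tool from outside, world axes, zero at the start; "torque": the same for the moment, N m; "opening": opening from 0.0 (shut) to 1.0 (fully open).
Only numpy, scipy, OpenCV 4.12 (cv2) and the standard library are available. Lean on these libraries where they do the work, as an engineer would, in place of code of your own. Each camera call takes 0.05 s, during which the arm holds its last target. There are 200 camera calls.

## Task

Get the pan rest on the front of the black grill cart ready: swing both folded steel braces out until the spring plunger of each drops into the notch of its end plate and holds the brace, wherever along the last stretch that notch happens to sit. Then take the aluminium pan from the pull-out tray and lay it level and square across the two braces, midway between them and clear of the plunger knobs and the upturned end lips, without dropping it. Leave the salt cellar, tongs and fork where they are.

Things in the scene. Friction and masses are not known exactly. Their poses are not given: they have to be found in the camera images.
- carrier (a point): Point midway between the two brace pivots, level with the braces' upper faces, on the front of the black cart. x points into the cart, y left along its front, z up. Pivots at y = +55 and -55 mm; flat cart front at x = +55 mm; deck at the same height as the braces. Pull-out tray at the left: floor 84 mm lower, walls 28 mm high, inside from x -210 mm to under the deck, y +140 to +573 mm.
- left_pivot (a point): On the vertical hinge axis of the left brace, level with its upper face. x points along the brace to its tip, z up. Steel bar 24 mm wide, 12 mm thick, reaching 175 mm from the axis, on a 34 mm hub, a strut below out to 90 mm. Folded it points left along the cart's front; it swings towards the robot, counter-clockwise from above. It stays where it is left; moving it takes 5 to 7 N at the lip.
- left_lip (a point): Centre of the upturned lip at the tip of the left brace, 170 mm out from the hinge axis, 15 mm above the brace's upper face: an upright steel tab 24 mm wide across the brace, 10 mm thick along it, top 30 mm above the brace. It can be pinched from above. x points along the brace away from the hinge, z up.
- right_pivot (a point): Same for the right brace, a mirror image: folded it points to the right along the cart's front and swings out towards the robot (clockwise seen from above).
- right_lip (a point): Centre of the lip of the right brace, same measures as the left one.
- left_brace (a joint): Angle of the left brace, rad: 0 folded along the cart's front, growing as it swings out. Starts at 0.10 to 0.40. Its notch sits somewhere from 1.38 to 1.66 (end plates bolted through slots, each differently); the plunger drops over the last 0.07 rad before it. Once in, the brace resists: about 13 N at the lip pushes it on past, 11 N back out. If past, swing it back until it drops in.
- right_brace (a joint): Angle of the right brace, the same way: 0 folded, growing as it swings out; starts at 0.10 to 0.40; its own notch sits somewhere from 1.38 to 1.66, with the same forces.
- left_plunger (a joint): How far the spring plunger of the left brace has dropped, m: 0 to 0.0015 while its tip rides on the end plate, 0.0033 to 0.0045 in the notch. Vertical steel pin through the brace, 45 mm out from the hinge axis, pushed down by a spring of about 30 N, with a round knob 18 mm across whose top stands about 17 mm above the brace while it rides, 14 mm once dropped.
- right_plunger (a joint): The same for the right brace.
- pan_center (a point): Centre of the open rectangular pressed-aluminium pan, half-way up (24 mm above its underside). Pan: 48 mm high, 196 mm long (its y) by 118 mm wide (its x) over the rim, flat base 170 x 84 mm, 3 mm walls that splay outwards, 40 to 90 g. z up. It starts upright on the tray's floor, its length roughly along the cart's front.
- pan_rim_a (a point): Middle of one long side of the pan's rim (at x = -54 mm of the pan), 45 mm above its underside: a rolled edge 10 mm wide and 6 mm high that can be pinched from above with one finger inside the pan.
- pan_rim_b (a point): Middle of the opposite long side of the rim (x = +54 mm), alike.
- salt: Bystander: glass salt cellar with a steel lid, 70 mm across, 66 mm high, in the tray left of the pan. Origin at the centre of its underside.
- tongs: Bystander: tongs 190 mm long and 16 mm high lying in the tray left of the salt cellar. Origin under their middle.
- fork: Bystander: grill fork 200 mm long and 12 mm high lying on the cart's deck behind the braces. Origin under its middle.

How it is judged:
On the way:
1. Both braces stand swung out with their plungers dropped into the notches, the pan still in the tray (value of joint each of left_brace, right_brace above 1.3 rad and value of joint each of left_plunger, right_plunger above 0.0025 m and z of pan_center in the frame of carrier below -0.03 m), for 0.2 s.
At the end, for the whole second after the job is handed in: Both braces out, plungers dropped over 2.5 mm into their notches; the pan at rest on both braces, released: level within 0.06 rad, square within 0.17 rad, its centre 85 to 135 mm out from the pivots and within 18 mm of midway between the braces (value of joint each of left_brace, right_brace above 1.3 rad and value of joint each of left_plunger, right_plunger above 0.0025 m and x of pan_center in the frame of carrier between -0.135 and -0.085 m and y of pan_center in the frame of carrier between -0.018 and 0.018 m and z of pan_center in the frame of carrier between 0.019 and 0.03 m and angle between the y axis of pan_center and the y axis of carrier, either way round below 0.17 rad and angle between pan_center's own z axis and vertical below 0.06 rad and contact force between pan and left_brace above 0.03 N and contact force between pan and right_brace above 0.03 N and linear speed of pan below 0.02 m/s); the robot touches nothing.
It fails at once if The salt cellar, tongs or fork is shifted by more than 30 mm, or the salt cellar is tipped (distance of any of salt, tongs, fork from where it was at the start of the episode above 0.03 m or angle between salt's own z axis and vertical above 0.3 rad).
It fails at once if The pan is dropped: it moves faster than 0.6 m/s with no finger on it (linear speed of pan above 0.6 m/s and contact force between pan and the fingers below 0.01 N).
It also fails if it takes over 69 s, if anything falls off the work surface, if the arm or the gripper's body presses on something with over 40 N, if the wrist force passes 120 N, or if a joint passes its speed limit or range.

## Working session

There is one attempt and no reset: what is moved stays moved. The work goes in short steps, Python scripts to look and compute and a tool call to move; the robot and the scene stay as the last step left them, time stands still between calls to the robot, and variables do not carry over. Pictures are saved under pics/ and viewed, about 8 in all and at most 12, crops included, and the job is handed in when it is done.

Besides the shell and the picture viewer there is one more tool, called after "Request:" as name([rows], argument=value, ...), one row to a line, values as JSON. step_arm: Moves the arm, as the interface text tells. Its arguments: {"type":"object","properties":{"motion":{"type":"array","items":{"type":"array","items":{"type":"number"}}}},"required":["motion"]}

```bash
mkdir -p pics; ls; python3 - <<'E'
from bench import ctrl
import cv2,numpy as np
print(ctrl.get_obs())
for n in ("scene","top"):
    im,d=ctrl.camera(n); np.savez(f"pics/{n}0.npz",im=im,d=d,**{k:v for k,v in ctrl.camera_info(n).items() if not isinstance(v,str)})
    cv2.imwrite(f"pics/{n}0.png",im[:,:,::-1])
    print(ctrl.camera_info(n))
print(ctrl.camera_info("wrist"))
a=cv2.imread("pics/top0.png");
E
```

```text
pics
{'time_s': 0.0, 'q': array([-1.32529172e+00,  1.81564059e-01,  1.60798878e+00, -2.59554342e-05,
        1.35376726e+00, -2.06318097e-01]), 'dq': array([-0.00058568, -0.0002703 , -0.00145763, -0.00066869,  0.00029114,
       -0.00164715]), 'joint_efforts': array([-3.03317202e-04, -4.44875336e+01, -3.51330686e+01, -2.29536372e-04,
        9.12929914e-03, -4.63933148e-06]), 'eef_pos': array([ 0.25091429, -0.51676944,  0.23038048]), 'eef_rot': array([-0.15777956, -0.68911784, -0.15900046,  0.68915968]), 'wrist_force': array([ 0.20065849, -0.43877567, -0.16581455]), 'torque': array([-0.03062032,  0.00731467,  0.02600292]), 'opening': 0.999189791631132}
{'fx': 465.3889700810239, 'fy': 465.3889700810239, 'cx': 317.6161330296555, 'cy': 195.24569284635618, 'T': array([[-0.65587358,  0.63584702, -0.40685183,  1.10285   ],
       [ 0.75473645,  0.56252717, -0.33754418,  0.58748844],
       [ 0.01423875, -0.52845222, -0.84884363,  1.13468945],
       [ 0.        ,  0.        ,  0.        ,  1.        ]])}
{'fx': 428.19076916043355, 'fy': 428.19076916043355, 'cx': 321.187315793297, 'cy': 193.5787702168255, 'T': array([[-0.02822069, -0.9898349 ,  0.13939318,  0.46772522],
       [-0.99959198,  0.02732927, -0.00830538,  0.17925388],
       [ 0.00441144, -0.13957069, -0.99020228,  1.40138614],
       [ 0.        ,  0.        ,  0.        ,  1.        ]])}
{'fx': 309.70691628693146, 'fy': 309.70691628693146, 'cx': 312.1549874398272, 'cy': 199.38775681274296, 'hand_eye': array([[ 6.01183817e-04, -3.10766550e-01,  9.50486081e-01,
        -1.43851762e-01],
       [ 9.99999590e-01,  8.30540111e-04, -3.60951614e-04,
        -2.85538869e-04],
       [-6.77245127e-04,  9.50485908e-01,  3.10766922e-01,
        -7.93038663e-02],
       [ 0.00000000e+00,  0.00000000e+00,  0.00000000e+00,
         1.00000000e+00]])}
```

View pics/top0.png

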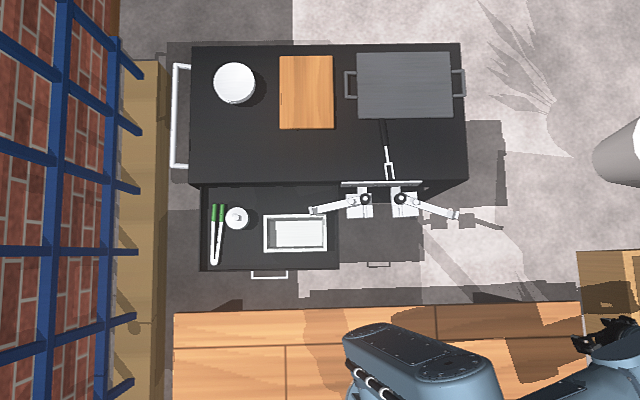

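View pics/scene0.png

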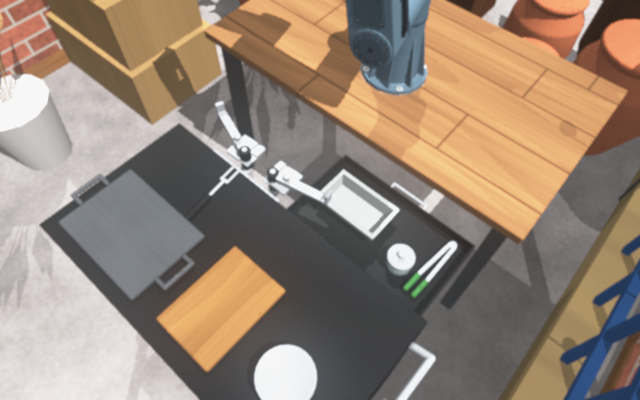

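The top view is up = +x, left = +y. The braces' knobs are near (365,198) and (401,198), the left lip near (313,210), the right lip near (457,214), and the pan centre near (296,233). I'll enlarge this region and take depth.

```bash
cat > h.py <<'E'
import numpy as np
def load(n): return np.load(f"pics/{n}.npz")
def onz(f,u,v,z):
    T=f['T'];r=T[:3,:3]@np.array([(u-f['cx'])/f['fx'],(v-f['cy'])/f['fy'],1]);o=T[:3,3]
    return o+r*(z-o[2])/r[2]
def dep(f,u,v):
    d=float(f['d'][int(v),int(u)]);T=f['T']
    return T[:3,:3]@np.array([(u-f['cx'])/f['fx']*d,(v-f['cy'])/f['fy']*d,d])+T[:3,3]
E
python3 - <<'E'
from h import *; import cv2
f=load("top0"); im=f['im'][170:270,255:475,::-1]
cv2.imwrite("pics/topc.png",cv2.resize(im,None,fx=3.6,fy=3.6,interpolation=cv2.INTER_CUBIC))
for nm,p in dict(knobL=(365,198),knobR=(401,198),lipL=(313,210),lipR=(457,214),barL=(338,205),barR=(430,207),pan=(296,233),deck=(300,170),deck2=(420,165),tray=(250,255)).items(): print(nm,dep(f,*p).round(3))
E
```

```text
knobL [0.633 0.035 0.108]
knobR [ 0.629 -0.074  0.111]
lipL [0.601 0.195 0.1  ]
lipR [ 0.574 -0.236  0.126]
barL [0.615 0.118 0.093]
barR [ 0.6   -0.163  0.101]
pan [0.537 0.253 0.014]
deck [0.726 0.232 0.103]
deck2 [ 0.731 -0.139  0.104]
tray [0.471 0.401 0.017]
```

View pics/topc.png

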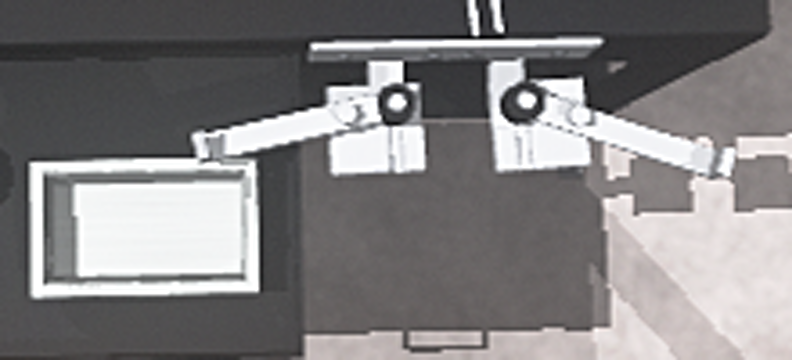

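```bash
cat >> h.py <<'E'
from scipy.spatial.transform import Rotation as R
def pose(o): 
    q=o['eef_rot']; return np.array(o['eef_pos']),R.from_quat([q[1],q[2],q[3],q[0]])
def down(yaw):
    "tool x down, tool y at world yaw"
    y=np.array([np.cos(yaw),np.sin(yaw),0]);x=np.array([0,0,-1.]);return R.from_matrix(np.c_[x,y,np.cross(x,y)])
def row(p0,R0,p,Rt,hand):
    return [float(a) for a in np.r_[(R0.inv().apply(np.array(p)-p0)*1000).round(1),(R0.inv()*Rt).as_rotvec(degrees=True).round(1),hand]]
E
python3 - <<'E'
from h import *; from bench import ctrl
f=load("top0")
g=lambda u,v,z:onz(f,255+u/3.6,170+v/3.6,z)
for n,u,v,z in [("pivL",397,103,.109),("pivR",523,102,.109),("knobL",348,108,.12),("knobR",580,112,.12),("lipL",206,143,.133),("lipR",716,160,.133),
 ("panTL",30,160,.067),("panTR",259,158,.067),("panBL",30,298,.067),("panBR",259,291,.067),("plateL",310,42,.11),("plateR",603,38,.11)]: print(n,g(u,v,z).round(4))
p,r=pose(ctrl.get_obs()); print(r.as_matrix().round(3))
# depth patches lips
d=f['d']
for nm,(u0,v0) in dict(L=(313,210),R=(454,214)).items():
    print(nm)
    for v in range(v0-5,v0+6,1): print(' '.join(f"{dep(f,u,v)[2]*1000:4.0f}" for u in range(u0-9,u0+8)))
E
```

```text
pivL [0.6305 0.0347 0.109 ]
pivR [ 0.6284 -0.072   0.109 ]
knobL [0.626  0.0771 0.12  ]
knobR [ 0.6173 -0.1172  0.12  ]
lipL [0.5985 0.1966 0.133 ]
lipR [ 0.5727 -0.2243  0.133 ]
panTL [0.5948 0.3506 0.067 ]
panTR [0.591  0.1519 0.067 ]
panBL [0.4761 0.3517 0.067 ]
panBR [0.4765 0.1553 0.067 ]
plateL [0.6846 0.1065 0.11  ]
plateR [ 0.6812 -0.1428  0.11  ]
[[-0.     0.437 -0.9  ]
 [ 0.002 -0.9   -0.437]
 [-1.    -0.002 -0.   ]]
L
  19   18   20   17   13   16   17   14   13   17   15   15   19   13   17 1401   97
  11   21   20   16   15   20  128  132   17   11   19   97   99  103   98  101   98
  19   16   14   22   16  128  129  130  102   97   97  102  102  102   97  100  102
  17   16   15 1401   13  130  127  135   98  100   96   96   99   99  101  100  101
  17   15   13   21   15  127  131  131  127  103   99   99  101  101   98   99   98
  14   17   15   15   17  130  132  127  128  100  103  101  100   97   99   97   96
  15   17   18   14   19   16  127  135  124   98   98  104   98   95   99  102   98
  16    9   17   15   18   14  127  130  128  100  100  100   99  100   
[... 504 characters left out ...]
  127  133 -746 -758
 100   96  104  102  100   96  101  103  102  107  117  127  128  129  127 -761 -734
  95   98  100   97  101   98  102   99  104  110  123  125  130  131 -736 -749 -758
  98  100   96  102  102  103  104  102  109  117  128  128  126  133 -751 -753 -753
 103  100  104   96   99  102   99  102  113  121  125  127  128  134 -752 -754 -740
 105   99   99  100  101  100   97  108  106  124  129  128  131  130 -753 -743 -749
-757   92   92   99  103  103  100  101  112  132  130  135  127 -753 -745 -754 -750
-747 -758 -750 -748   90   97  100  102  114  122  126  126  126 -751 -755 -755 -734
-740 -739 -752 -740 -753 -754 -748   89   99  107 -746 -752 -748 -745 -745 -765 1401
```

```bash
python3 - <<'E'
from h import *; from bench import ctrl
p,r=pose(ctrl.get_obs())
print(row(p,r,[.572,-.2336,.175],down(np.radians(-19)),0))
E
```

```text
[55.8, -114.6, -412.5, -45.1, -0.1, 0.1, 0.0]
```

Request:
step_arm([
  [56,-115,-412,-45,0,0,0],
  [56,-115,-412,-45,0,0,0],
  [56,-115,-412,-45,0,0,0],
  [56,-115,-412,-45,0,0,0],
  [56,-115,-412,-45,0,0,0],
  [56,-115,-412,-45,0,0,0],
  [56,-115,-412,-45,0,0,0],
  [56,-115,-412,-45,0,0,0],
  [56,-115,-412,-45,0,0,0],
  [56,-115,-412,-45,0,0,0],
])

```text
time_s: 1.35
eef_pos: [0.5707, -0.2351, 0.1753]
eef_rot: [-0.41, -0.576, -0.41, 0.577]
wrist_force: [0.2, 0.6, 0.8]
opening: 1.0
```

```bash
python3 - <<'E'
from h import *; from bench import ctrl; import cv2
o=ctrl.get_obs();p,r=pose(o);im,d=ctrl.camera("wrist")
print(p,r.as_matrix()[:,1].round(3),o['wrist_force'])
np.savez("pics/w1.npz",im=im,d=d,p=p,q=r.as_quat());cv2.imwrite("pics/w1.png",im[:,:,::-1])
E
```

```text
[ 0.5707174  -0.2350701   0.17534426] [ 0.944 -0.329 -0.   ] [0.18805233 0.60324021 0.78224756]
```

View pics/w1.png

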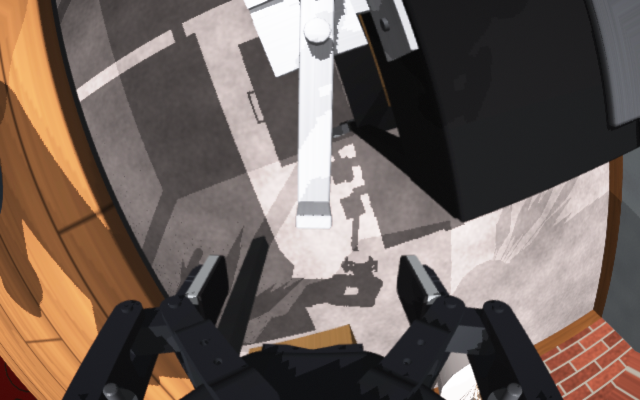

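The wrist view shows the lip top at about (313,221) and the bar running straight up the image, so the jaws are aligned sideways. I'll compute the offsets.

```bash
cat >> h.py <<'E'
def wpt(f,u,v,ci,z=None):
    "world point of wrist pixel: from depth, or on height z"
    a=np.array([(u-ci['cx'])/ci['fx'],(v-ci['cy'])/ci['fy']]);t=np.hypot(*a)
    s=np.sin(t)/t if t>1e-9 else 1
    ray=np.array([a[0]*s,a[1]*s,np.cos(t)]);H=ci['hand_eye'];Rt=R.from_quat(f['q'])
    if z is None:
        return Rt.apply(H[:3,:3]@(ray*f['d'][int(v),int(u)]/ray[2])+H[:3,3])+f['p']
    o=Rt.apply(H[:3,3])+f['p'];w=Rt.apply(H[:3,:3]@ray);return o+w*(z-o[2])/w[2]
E
python3 - <<'E'
from h import *; from bench import ctrl
f=load("w1");ci=ctrl.camera_info("wrist")
for u,v,z in [(313,221,.13),(297,221,.13),(331,221,.13),(313,227,.13),(313,215,.13),(318,32,.117),(317,150,.1)]:
    print(u,v,wpt(f,u,v,ci).round(4),wpt(f,u,v,ci,z).round(4), R.from_quat(f['q']).inv().apply(wpt(f,u,v,ci,z)-f['p']).round(4))
E
```

```text
313 221 [ 0.5718 -0.2319  0.1312] [ 0.5717 -0.2323  0.13  ] [ 0.0453 -0.     -0.0029]
297 221 [ 0.5617 -0.2289  0.1299] [ 0.5617 -0.2289  0.13  ] [ 0.0453 -0.0105 -0.0029]
331 221 [ 0.5828 -0.2365  0.1294] [ 0.5829 -0.2363  0.13  ] [ 0.0453  0.0119 -0.0029]
313 227 [ 0.5705 -0.2357  0.1317] [ 0.5702 -0.2364  0.13  ] [0.0453 0.     0.0014]
313 215 [ 0.573  -0.2284  0.1297] [ 0.573  -0.2283  0.13  ] [ 0.0453 -0.     -0.0071]
318 32 [ 0.6149 -0.1176  0.119 ] [ 0.615  -0.1172  0.117 ] [ 0.0583  0.0031 -0.1259]
317 150 [ 0.5883 -0.1932  0.1013] [ 0.5883 -0.1934  0.1   ] [ 0.0753  0.0029 -0.0451]
```

Request:
step_arm([
  [40,0,-3,-1,0,0,0],
  [69,0,-3,-1,0,0,0],
  [69,0,-3,-1,0,0,100],
  [69,0,-3,-1,0,0,255],
  [69,0,-3,-1,0,0,255],
  [69,0,-3,-1,0,0,255],
  [69,0,-3,-1,0,0,255],
  [69,0,-3,-1,0,0,255],
])

```text
time_s: 2.4
eef_pos: [0.5732, -0.2319, 0.1083]
eef_rot: [0.416, 0.573, 0.414, -0.572]
wrist_force: [-3.0, -0.3, 6.5]
opening: 0.265
```

```bash
cat > arc.py <<'E'
from h import *; from bench import ctrl; import sys
# arc.py px py sign d1 d2 ... : rows turning brace by d deg about pivot (sign -1 clockwise)
px,py,s=map(float,sys.argv[1:4]);o=ctrl.get_obs();p,r=pose(o);c=np.array([px,py,0])
v=p-c;print("r",np.hypot(v[0],v[1]).round(4),"ang",np.degrees(np.arctan2(v[1],v[0])).round(2),"y yaw",np.degrees(np.arctan2(*r.as_matrix()[[1,0],1])).round(1),"F",o['wrist_force'].round(1),o['opening'].round(3))
for d in map(float,sys.argv[4:]):
    Q=R.from_rotvec([0,0,np.radians(s*d)]);print(d,row(p,r,c+Q.apply(v),Q*r,255))
E
python3 arc.py .630 -.0725 -1 10 20 30 40 50 55
```

```text
Traceback (most recent call last):
  File "arc.py", line 4, in <module>
    v=p-c;print("r",np.hypot(v[0],v[1]).round(4),"ang",np.degrees(np.arctan2(v[1],v[0])).round(2),"y yaw",np.degrees(np.arctan2(*r.as_matrix()[[1,0],1])).round(1),"F",o['wrist_force'].round(1),o['opening'].round(3))
                                                                                                                                                                                                 ^^^^^^^^^^^^^^^^^^
AttributeError: 'float' object has no attribute 'round'
```

```bash
sed -i "s/o\['opening'\].round(3)/round(o['opening'],3)/" arc.py; python3 arc.py .630 -.0725 -1 10 20 30 40 50 55
```

```text
r 0.1692 ang -109.62 y yaw -18.1 F [-3.  -0.3  6.5] 0.265
10.0 [-0.1, -29.3, -3.3, 10.0, -0.0, -0.0, 255.0]
20.0 [-0.1, -57.6, -11.7, 20.0, -0.0, -0.0, 255.0]
30.0 [-0.2, -84.0, -24.9, 30.0, -0.1, -0.0, 255.0]
40.0 [-0.3, -107.7, -42.4, 40.0, -0.1, -0.0, 255.0]
50.0 [-0.4, -128.0, -63.8, 50.0, -0.1, -0.1, 255.0]
55.0 [-0.4, -136.7, -75.8, 55.0, -0.1, -0.1, 255.0]
```

Request:
step_arm([
  [-1,-15,-1,6,0,0,255],
  [-2,-29,-3,11,0,0,255],
  [-2,-58,-12,21,0,0,255],
  [-2,-84,-25,31,0,0,255],
  [-2,-108,-42,41,0,0,255],
  [-2,-128,-64,51,0,0,255],
  [-2,-137,-76,56,0,0,255],
  [-2,-137,-76,56,0,0,255],
])

```text
time_s: 3.4
eef_pos: [0.4673, -0.1142, 0.1085]
eef_rot: [0.097, 0.702, 0.098, -0.699]
wrist_force: [8.3, 7.8, -8.2]
opening: 0.265
```

```bash
python3 arc.py .630 -.0725 -1 2 4 6 8
```

```text
r 0.168 ang -165.61 y yaw -74.1 F [ 8.3  7.8 -8.2] 0.265
2.0 [0.0, -5.9, -0.3, 2.0, 0.0, 0.0, 255.0]
4.0 [0.0, -11.7, -0.7, 4.0, 0.0, 0.0, 255.0]
6.0 [0.0, -17.5, -1.4, 6.0, 0.0, 0.0, 255.0]
8.0 [0.0, -23.3, -2.2, 8.0, 0.0, 0.0, 255.0]
```

Request:
step_arm([
  [1,-3,-1,1,0,0,255],
  [1,-6,-1,2,0,0,255],
  [1,-9,-1,3,0,0,255],
])

```text
time_s: 3.78
eef_pos: [0.4658, -0.108, 0.1084]
eef_rot: [0.08, 0.704, 0.078, -0.702]
wrist_force: [4.6, -2.7, 0.5]
opening: 0.26
```

Request:
step_arm([
  [0,-3,0,1,0,0,255],
  [0,-6,0,2,0,0,255],
])

```text
time_s: 4.03
eef_pos: [0.4647, -0.102, 0.1084]
eef_rot: [0.067, 0.705, 0.066, -0.703]
wrist_force: [6.5, -1.7, 0.8]
opening: 0.263
```

Request:
step_arm([
  [0,-3,0,1,0,0,255],
  [0,-6,0,2,0,0,255],
])

```text
time_s: 4.28
eef_pos: [0.4638, -0.0962, 0.1084]
eef_rot: [0.055, 0.707, 0.054, -0.703]
wrist_force: [8.0, -2.0, -1.3]
opening: 0.266
```

Request:
step_arm([
  [0,-3,-1,1,0,0,255],
  [0,-6,-1,2,0,0,255],
])

```text
time_s: 4.53
eef_pos: [0.463, -0.0897, 0.1083]
eef_rot: [0.042, 0.707, 0.042, -0.705]
wrist_force: [3.8, 0.7, 5.4]
opening: 0.265
```

Request:
step_arm([
  [0,-3,0,1,0,0,255],
  [0,-6,0,2,0,0,255],
])

```text
time_s: 4.78
eef_pos: [0.4625, -0.083, 0.1083]
eef_rot: [0.029, 0.708, 0.03, -0.705]
wrist_force: [5.7, 2.7, 6.2]
opening: 0.263
```

Request:
step_arm([
  [0,-2,0,0.7,0,0,255],
  [0,-3,0,1,0,0,255],
])

```text
time_s: 5.03
eef_pos: [0.4624, -0.0806, 0.1083]
eef_rot: [0.024, 0.708, 0.023, -0.706]
wrist_force: [5.3, -1.0, 4.1]
opening: 0.263
```

Request:
step_arm([
  [0,-2,0,0.7,0,0,255],
  [0,-3,0,1,0,0,255],
])

```text
time_s: 5.28
eef_pos: [0.4624, -0.0787, 0.1084]
eef_rot: [0.018, 0.708, 0.017, -0.706]
wrist_force: [5.4, -5.1, 1.6]
opening: 0.265
```

Request:
step_arm([
  [0,-1,0,0.4,0,0,255],
  [0,-2,0,0.7,0,0,255],
])

```text
time_s: 5.52
eef_pos: [0.4623, -0.0774, 0.1084]
eef_rot: [0.015, 0.708, 0.012, -0.706]
wrist_force: [4.6, -8.0, 1.1]
opening: 0.261
```

Request:
step_arm([
  [0,-1,0,0,0,0,255],
  [0,-2,0,0,0,0,255],
])

```text
time_s: 5.78
eef_pos: [0.4623, -0.0763, 0.1084]
eef_rot: [0.015, 0.708, 0.011, -0.706]
wrist_force: [4.2, -13.9, -1.1]
opening: 0.263
```

Request:
step_arm([
  [0,2,0,0,0,0,255],
  [0,4,0,0,0,0,255],
  [0,4,0,0,0,0,255],
])

```text
time_s: 6.15
eef_pos: [0.4623, -0.0775, 0.1083]
eef_rot: [0.013, 0.708, 0.013, -0.706]
wrist_force: [6.8, 1.8, 4.7]
opening: 0.263
```

Request:
step_arm([
  [0,0,0,0,0,0,0],
  [0,0,0,0,0,0,0],
  [0,0,0,0,0,0,0],
  [-30,0,0,0,0,0,0],
  [-70,0,0,0,0,0,0],
  [-70,0,0,0,0,0,0],
])

```text
time_s: 6.9
eef_pos: [0.4627, -0.0785, 0.1803]
eef_rot: [0.014, 0.709, 0.013, -0.705]
wrist_force: [0.2, 0.2, 0.2]
opening: 0.999
```

```bash
python3 - <<'E'
from h import *; from bench import ctrl; import cv2
o=ctrl.get_obs();p,r=pose(o);im,d=ctrl.camera("wrist")
print(p,r.as_matrix()[:,1].round(3),o['wrist_force'])
np.savez("pics/w2.npz",im=im,d=d,p=p,q=r.as_quat());cv2.imwrite("pics/w2.png",im[:,:,::-1])
print(row(p,r,[.5985,.2008,.175],down(np.radians(10.5)),0), row(p,r,[.5985,.2008,.175],down(np.radians(190.5)),0),o['q'])
# notch knob: height map of knob vs bar in w1 and w2, bar around
E
```

```text
[ 0.46268594 -0.07846272  0.1802563 ] [ 0.038 -0.999  0.003] [0.23415158 0.18969908 0.18242888]
[5.3, -273.9, -146.3, -98.3, -0.1, -0.4, 0.0] [5.3, -273.9, -146.3, 81.7, -0.4, 0.1, 0.0] [-4.21738692e-01 -9.13986763e-03  1.92047567e+00  3.86338666e-05
  1.22439202e+00  1.11110640e+00]
```

View pics/w2.png

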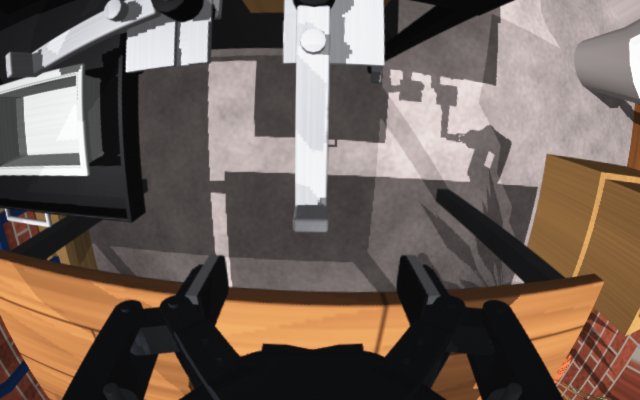

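Request:
step_arm([
  [5,-60,-30,-20,0,0,0],
  [5,-110,-60,-30,0,0,0],
  [5,-160,-90,-50,0,0,0],
  [5,-220,-120,-70,0,0,0],
  [5,-274,-146,-98,0,0,0],
  [5,-274,-146,-98,0,0,0],
  [5,-274,-146,-98,0,0,0],
  [5,-274,-146,-98,0,0,0],
  [5,-274,-146,-98,0,0,0],
  [5,-274,-146,-98,0,0,0],
])

```text
time_s: 8.2
eef_pos: [0.5951, 0.2016, 0.1703]
eef_rot: [0.541, 0.453, 0.543, -0.455]
wrist_force: [0.1, -1.0, 0.5]
opening: 1.001
```

```bash
python3 - <<'E'
from h import *; from bench import ctrl; import cv2
o=ctrl.get_obs();p,r=pose(o);im,d=ctrl.camera("wrist")
print(p,r.as_matrix()[:,1].round(3),o['wrist_force'])
np.savez("pics/w3.npz",im=im,d=d,p=p,q=r.as_quat());cv2.imwrite("pics/w3.png",im[:,:,::-1])
ci=ctrl.camera_info("wrist")
def hh(n,ku,kv,bu,bv,w=4):
    f=load(n);g=lambda u,v,w:np.median([wpt(f,a,b,ci)[2] for a in range(u-w,u+w+1) for b in range(v-w,v+w+1)])
    return n,g(ku,kv,4),g(bu,bv,6)
print(hh("w1",318,32,316,75),hh("w2",313,39,313,85))
E
```

```text
[0.59514003 0.20155506 0.17028794] [ 0.984  0.176 -0.003] [ 0.08654379 -1.01723526  0.47767174]
('w1', np.float64(0.11864282953492762), np.float64(0.10121456634889446)) ('w2', np.float64(0.11535635655468976), np.float64(0.10125231777442195))
```

View pics/w3.png

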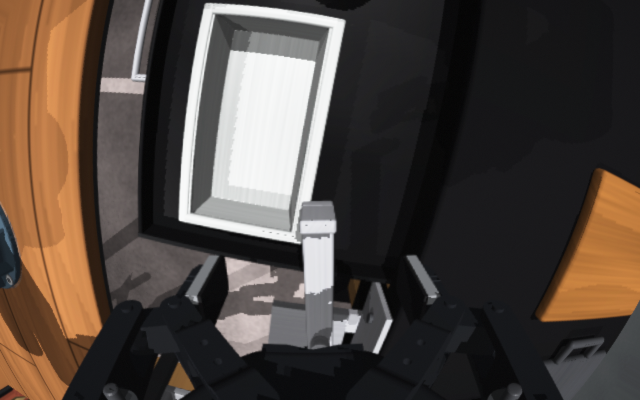

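```bash
python3 - <<'E'
from h import *; from bench import ctrl
f=load("w3");ci=ctrl.camera_info("wrist");Ri=R.from_quat(f['q']).inv()
for u,v,z in [(318,227,.131),(301,227,.131),(336,227,.131),(318,221,.131),(318,234,.131),(317,275,.101),(205,6,.065),(342,22,.065),(182,220,.065),(300,240,.065),(245,120,.018)]:
    w=wpt(f,u,v,ci,z);print(u,v,wpt(f,u,v,ci).round(4),w.round(4), (Ri.apply(w-f['p'])*1000).round(1))
E
```

```text
318 227 [0.5979 0.2039 0.1317] [0.5979 0.2036 0.131 ] [39.3  3.2 -1.5]
301 227 [0.5872 0.2018 0.1314] [0.5872 0.2016 0.131 ] [39.3 -7.7 -1.5]
336 227 [0.6272 0.1588 0.0162] [0.6094 0.2056 0.131 ] [39.2 14.8 -1.5]
318 221 [0.5972 0.2078 0.1313] [0.5972 0.2077 0.131 ] [39.3  3.2 -5.7]
318 234 [0.6018 0.1851 0.1004] [0.5989 0.1987 0.131 ] [39.3  3.3  3.5]
317 275 [0.6078 0.1488 0.1001] [0.6077 0.1494 0.101 ] [69.3  3.4 53.6]
205 6 [0.478  0.3494 0.0649] [0.478  0.3494 0.065 ] [ 105.6  -88.9 -166.1]
342 22 [0.5917 0.3493 0.0644] [0.5917 0.3492 0.065 ] [ 105.2   23.  -145.9]
182 220 [0.4801 0.1594 0.0659] [0.4798 0.1589 0.065 ] [ 105.7 -120.8   21.6]
300 240 [0.5906 0.161  0.0657] [0.5906 0.1607 0.065 ] [105.3 -11.3  39.4]
245 120 [0.5198 0.2527 0.0202] [0.5193 0.2525 0.018 ] [152.5 -65.2 -63.5]
```

Request:
step_arm([
  [40,3,-2,-1,0,0,0],
  [61,3,-2,-1,0,0,0],
  [61,3,-2,-1,0,0,100],
  [61,3,-2,-1,0,0,255],
  [61,3,-2,-1,0,0,255],
  [61,3,-2,-1,0,0,255],
  [61,3,-2,-1,0,0,255],
  [61,3,-2,-1,0,0,255],
])

```text
time_s: 9.25
eef_pos: [0.5994, 0.2043, 0.113]
eef_rot: [0.547, 0.449, 0.546, -0.449]
wrist_force: [-4.0, -0.7, 6.3]
opening: 0.265
```

```bash
python3 arc.py .6317 .0375 1 10 20 30 40 50 60 63
```

```text
r 0.1699 ang 100.97 y yaw 11.2 F [-4.  -0.7  6.3] 0.265
10.0 [-0.0, -29.5, 2.5, -10.0, 0.0, 0.0, 255.0]
20.0 [-0.1, -58.2, 10.0, -20.0, 0.0, 0.0, 255.0]
30.0 [-0.1, -85.1, 22.5, -30.0, 0.0, 0.0, 255.0]
40.0 [-0.2, -109.4, 39.4, -40.0, 0.1, 0.0, 255.0]
50.0 [-0.2, -130.4, 60.2, -50.0, 0.1, 0.0, 255.0]
60.0 [-0.2, -147.5, 84.4, -60.0, 0.1, 0.0, 255.0]
63.0 [-0.2, -151.8, 92.2, -63.0, 0.1, 0.0, 255.0]
```

Request:
step_arm([
  [0,-15,1,-5,0,0,255],
  [-1,-30,2,-10,0,0,255],
  [-1,-58,10,-20,0,0,255],
  [-1,-85,22,-30,0,0,255],
  [-1,-109,39,-40,0,0,255],
  [-1,-130,60,-50,0,0,255],
  [-1,-147,84,-60,0,0,255],
  [-1,-150,90,-62,0,0,255],
  [-1,-150,90,-62,0,0,255],
])

```text
time_s: 10.38
eef_pos: [0.4687, 0.0866, 0.113]
eef_rot: [0.699, 0.104, 0.7, -0.104]
wrist_force: [-6.1, -0.9, 6.4]
opening: 0.261
```

Request:
step_arm([
  [0,-3,0,-1,0,0,255],
  [0,-6,0,-2,0,0,255],
])

```text
time_s: 10.62
eef_pos: [0.4674, 0.0824, 0.113]
eef_rot: [0.701, 0.092, 0.701, -0.091]
wrist_force: [-4.5, 5.7, 5.2]
opening: 0.257
```

Request:
step_arm([
  [0,-3,0,-1,0,0,255],
  [0,-6,0,-2,0,0,255],
])

```text
time_s: 10.88
eef_pos: [0.4659, 0.0766, 0.113]
eef_rot: [0.703, 0.08, 0.703, -0.078]
wrist_force: [-4.0, 5.6, 5.5]
opening: 0.256
```

Request:
step_arm([
  [0,-3,0,-1,0,0,255],
  [0,-6,0,-2,0,0,255],
])

```text
time_s: 11.12
eef_pos: [0.4646, 0.0707, 0.113]
eef_rot: [0.704, 0.067, 0.704, -0.066]
wrist_force: [-3.4, 5.1, 5.9]
opening: 0.258
```

Request:
step_arm([
  [0,-3,0,-1,0,0,255],
  [0,-5,0,-1.7,0,0,255],
])

```text
time_s: 11.38
eef_pos: [0.4637, 0.0657, 0.113]
eef_rot: [0.705, 0.057, 0.705, -0.056]
wrist_force: [-3.9, 6.0, 5.5]
opening: 0.259
```

Request:
step_arm([
  [0,-3,0,-1,0,0,255],
  [0,-5,0,-1.7,0,0,255],
])

```text
time_s: 11.62
eef_pos: [0.4629, 0.0606, 0.113]
eef_rot: [0.706, 0.046, 0.706, -0.045]
wrist_force: [-4.1, 6.0, 6.1]
opening: 0.263
```

Request:
step_arm([
  [0,-3,0,-1,0,0,255],
  [0,-5,0,-1.7,0,0,255],
])

```text
time_s: 11.88
eef_pos: [0.4622, 0.0555, 0.113]
eef_rot: [0.706, 0.036, 0.706, -0.035]
wrist_force: [-4.5, 4.1, 7.0]
opening: 0.258
```

Request:
step_arm([
  [0,-2,0,-0.7,0,0,255],
  [0,-4,0,-1.4,0,0,255],
])

```text
time_s: 12.12
eef_pos: [0.4618, 0.0516, 0.113]
eef_rot: [0.707, 0.027, 0.707, -0.026]
wrist_force: [-4.0, 4.7, 6.4]
opening: 0.26
```

Request:
step_arm([
  [0,-2,0,-0.7,0,0,255],
  [0,-4,0,-1.4,0,0,255],
])

```text
time_s: 12.38
eef_pos: [0.4615, 0.0475, 0.113]
eef_rot: [0.707, 0.019, 0.707, -0.018]
wrist_force: [-4.2, 3.2, 6.0]
opening: 0.261
```

Request:
step_arm([
  [0,-2,0,-0.7,0,0,255],
  [0,-4,0,-1.4,0,0,255],
])

```text
time_s: 12.62
eef_pos: [0.4613, 0.043, 0.113]
eef_rot: [0.707, 0.009, 0.707, -0.009]
wrist_force: [-4.2, 0.3, 5.8]
opening: 0.26
```

Request:
step_arm([
  [0,-2,0,-0.7,0,0,255],
  [0,-3,0,-1,0,0,255],
])

```text
time_s: 12.88
eef_pos: [0.4612, 0.0393, 0.113]
eef_rot: [0.707, 0.003, 0.707, -0.004]
wrist_force: [-4.9, -2.0, 6.7]
opening: 0.264
```

Force has reversed, so the plunger is dropping. Smaller steps from here.

Request:
step_arm([
  [0,-2,0,-0.7,0,0,255],
  [0,-3,0,-1,0,0,255],
])

```text
time_s: 13.12
eef_pos: [0.4612, 0.0361, 0.113]
eef_rot: [0.707, -0.003, 0.707, 0.002]
wrist_force: [-5.0, -2.7, 6.7]
opening: 0.264
```

Request:
step_arm([
  [0,-1,0,-0.3,0,0,255],
  [0,-2,0,-0.7,0,0,255],
])

```text
time_s: 13.38
eef_pos: [0.4612, 0.0345, 0.113]
eef_rot: [0.707, -0.007, 0.707, 0.007]
wrist_force: [-5.0, -0.3, 5.9]
opening: 0.257
```

Request:
step_arm([
  [0,-1,0,-0.3,0,0,255],
  [0,-2,0,-0.7,0,0,255],
])

```text
time_s: 13.62
eef_pos: [0.4612, 0.0331, 0.113]
eef_rot: [0.707, -0.011, 0.707, 0.011]
wrist_force: [-4.5, 2.5, 6.7]
opening: 0.251
```

Request:
step_arm([
  [0,-1,0,-0.3,0,0,255],
  [0,-2,0,-0.7,0,0,255],
])

```text
time_s: 13.88
eef_pos: [0.4612, 0.0318, 0.113]
eef_rot: [0.707, -0.015, 0.707, 0.016]
wrist_force: [-4.2, 6.5, 7.1]
opening: 0.258
```

Request:
step_arm([
  [0,-1,0,0,0,0,255],
  [0,-2,0,0,0,0,255],
])

```text
time_s: 14.12
eef_pos: [0.4613, 0.0306, 0.113]
eef_rot: [0.707, -0.014, 0.707, 0.017]
wrist_force: [-4.3, 9.8, 8.1]
opening: 0.26
```

Request:
step_arm([
  [0,2,0,0,0,0,255],
  [0,3,0,0,0,0,255],
  [0,3,0,0,0,0,255],
])

```text
time_s: 14.5
eef_pos: [0.4613, 0.0312, 0.113]
eef_rot: [0.707, -0.016, 0.707, 0.015]
wrist_force: [-5.8, -2.4, 7.7]
opening: 0.259
```

Request:
step_arm([
  [0,0,0,0,0,0,0],
  [0,0,0,0,0,0,0],
  [0,0,0,0,0,0,0],
  [-30,0,0,0,0,0,0],
  [-70,0,0,0,0,0,0],
  [-70,0,0,0,0,0,0],
])

```text
time_s: 15.25
eef_pos: [0.4637, 0.0313, 0.1855]
eef_rot: [0.709, -0.016, 0.705, 0.015]
wrist_force: [-0.0, -0.3, 0.3]
opening: 0.997
```

```bash
python3 - <<'E'
from h import *; from bench import ctrl
import cv2
o=ctrl.get_obs();p,r=pose(o)
f=load("w3")
print(p,np.degrees(np.arctan2(*r.as_matrix()[[1,0],1])),o['q'].round(2))
im,d=ctrl.camera("wrist");np.savez("pics/w4.npz",im=im,d=d,p=p,q=r.as_quat())
# the wrist looks out from here: use top cam for the overview
im,d=ctrl.camera("top");ci=ctrl.camera_info("top");np.savez("pics/top1.npz",im=im,d=d,**ci)
cv2.imwrite("pics/top1.png",cv2.resize(im[170:270,255:475,::-1],None,fx=3.6,fy=3.6,interpolation=cv2.INTER_CUBIC))
# pan turning pose: tool y along world x, i.e. yaw 0 or 180
for yaw in (0,180): print(row(p,r,[.483,.2545,.19],down(np.radians(yaw)),0))
E
```

```text
[0.46371348 0.03131646 0.1855254 ] 92.59047756993735 [-0.19 -0.03  1.93  0.    1.24 -1.8 ]
[-4.6, 222.1, 29.4, 92.6, 0.4, -0.2, 0.0]
[-4.6, 222.1, 29.4, -87.4, 0.2, 0.4, 0.0]
```

View pics/top1.png

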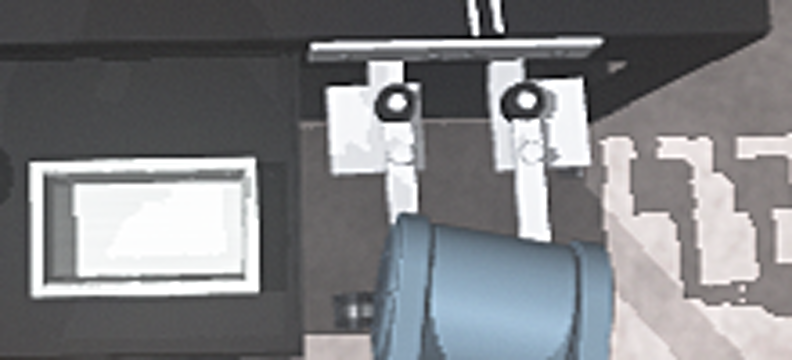

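Request:
step_arm([
  [-5,50,5,10,0,0,0],
  [-5,100,12,20,0,0,0],
  [-5,150,20,30,0,0,0],
  [-5,200,25,40,0,0,0],
  [-5,222,29,50,0,0,0],
  [-5,222,29,60,0,0,0],
  [-5,222,29,70,0,0,0],
  [-5,222,29,80,0,0,0],
  [-5,222,29,91,0,0,0],
  [-5,222,29,91,0,0,0],
])

```text
time_s: 16.6
eef_pos: [0.4792, 0.2545, 0.1855]
eef_rot: [0.507, 0.492, 0.508, -0.494]
wrist_force: [-0.2, -0.2, -0.3]
opening: 0.996
```

```bash
python3 - <<'E'
from h import *; from bench import ctrl
import cv2
ci=ctrl.camera_info("top")
D=[]
for i in range(6):
    im,d=ctrl.camera("top");D.append(d)
f=dict(ci,d=np.median(D,axis=0))
for n,(u0,v0) in dict(L=(366,212),R=(402,212)).items():
    print(n,[[round(np.median([1000*dep(f,u,v)[2] for u in range(u0-2,u0+3)]),1)] for v in range(v0-5,v0+9)])
o=ctrl.get_obs();p,r=pose(o);im,d=ctrl.camera("wrist")
print(p,np.degrees(np.arctan2(*r.as_matrix()[[1,0],1])),o['q'].round(2))
np.savez("pics/w5.npz",im=im,d=d,p=p,q=r.as_quat());cv2.imwrite("pics/w5.png",im[:,:,::-1])
E
```

```text
L [[np.float64(100.0)], [np.float64(100.1)], [np.float64(100.2)], [np.float64(113.3)], [np.float64(114.1)], [np.float64(114.2)], [np.float64(114.4)], [np.float64(114.1)], [np.float64(109.5)], [np.float64(101.2)], [np.float64(99.4)], [np.float64(99.4)], [np.float64(100.2)], [np.float64(99.0)]]
R [[np.float64(99.8)], [np.float64(99.5)], [np.float64(99.6)], [np.float64(113.6)], [np.float64(113.2)], [np.float64(114.3)], [np.float64(113.4)], [np.float64(114.2)], [np.float64(99.8)], [np.float64(99.8)], [np.float64(99.8)], [np.float64(100.0)], [np.float64(100.8)], [np.float64(100.0)]]
[0.48011003 0.25474033 0.18705889] 1.6743086431076568 [ 0.27  0.16  1.73 -0.    1.26  0.24]
```

View pics/w5.png

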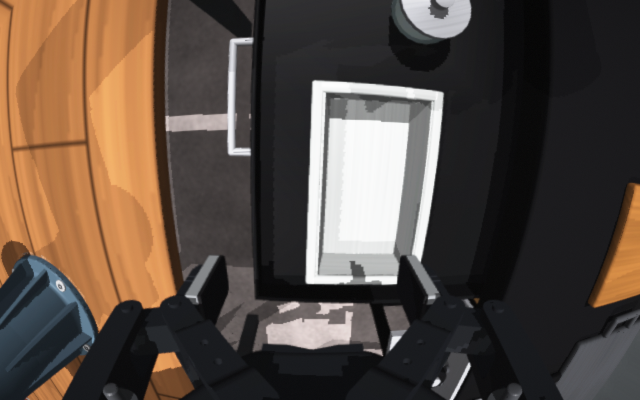

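```bash
python3 - <<'E'
from h import *; from bench import ctrl
f=load("w5");ci=ctrl.camera_info("wrist");Ri=R.from_quat(f['q']).inv()
for u,v,z in [(313,82,.064),(443,94,.064),(306,282,.064),(425,284,.064),(309,190,.064),(321,190,.064),(316,190,.064)]:
    w=wpt(f,u,v,ci,z);print(u,v,wpt(f,u,v,ci).round(4),w.round(4), (Ri.apply(w-f['p'])*1000).round(1))
E
```

```text
313 82 [0.4774 0.3515 0.0643] [0.4774 0.3515 0.064 ] [ 1.231e+02  1.000e-01 -9.680e+01]
443 94 [0.5933 0.3502 0.0657] [0.594  0.3503 0.064 ] [123.  116.7 -92.2]
306 282 [0.4759 0.1276 0.0168] [0.4761 0.1586 0.064 ] [123.1  -6.7  95.9]
425 284 [0.5248 0.2674 0.231 ] [0.6043 0.1551 0.064 ] [123.  121.2 103.2]
309 190 [0.4767 0.2565 0.0649] [0.4767 0.2562 0.064 ] [123.1  -3.4  -1.6]
321 190 [0.4876 0.2552 0.0593] [0.4874 0.2565 0.064 ] [123.1   7.4  -1.6]
316 190 [0.4829 0.2569 0.0658] [0.4829 0.2564 0.064 ] [123.1   2.9  -1.6]
```

Request:
step_arm([
  [50,1.5,0,2,0,0,0],
  [100,1.5,0,2,0,0,0],
  [138,1.5,0,2,0,0,0],
  [138,1.5,0,2,0,0,100],
  [138,1.5,0,2,0,0,180],
  [138,1.5,0,2,0,0,255],
  [138,1.5,0,2,0,0,255],
  [138,1.5,0,2,0,0,255],
  [138,1.5,0,2,0,0,255],
  [138,1.5,0,2,0,0,255],
])

```text
time_s: 18.2
eef_pos: [0.4827, 0.2552, 0.0512]
eef_rot: [0.499, 0.503, 0.498, -0.501]
wrist_force: [-2.3, -0.0, 7.8]
opening: 0.122
```

Request:
step_arm([
  [-5,0,0,0,0,0,255],
  [-15,0,0,0,0,0,255],
  [-30,0,0,0,0,0,255],
  [-30,0,0,0,0,0,255],
])

```text
time_s: 18.7
eef_pos: [0.4828, 0.2552, 0.081]
eef_rot: [0.499, 0.503, 0.498, -0.501]
wrist_force: [0.4, 0.2, -0.2]
opening: 0.122
```

```bash
python3 - <<'E'
from h import *; from bench import ctrl
import cv2
o=ctrl.get_obs();p,r=pose(o);im,d=ctrl.camera("wrist");print(p,np.degrees(np.arctan2(*r.as_matrix()[[1,0],1])),r.as_matrix()[:,0].round(3),o['opening'],o['wrist_force'])
np.savez("pics/w6.npz",im=im,d=d,p=p,q=r.as_quat());cv2.imwrite("pics/w6.png",im[:,:,::-1])
E
```

```text
[0.48277636 0.25517631 0.0810443 ] -0.41048894442621986 [ 0.003  0.001 -1.   ] 0.12220631365336054 [ 0.43682484  0.16173467 -0.18258202]
```

View pics/w6.png

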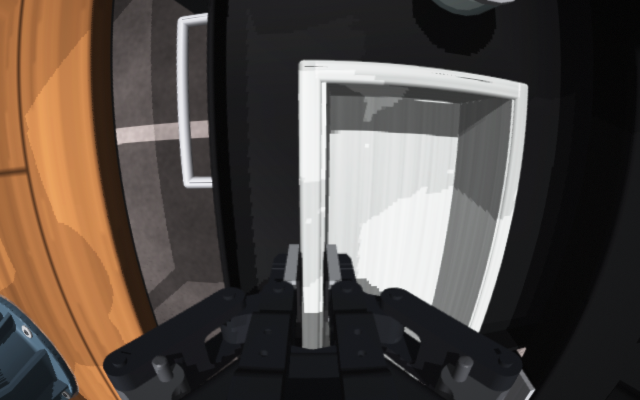

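```bash
python3 - <<'E'
from h import *; from bench import ctrl
f=load("w6");ci=ctrl.camera_info("wrist")
for u,v in [(312,90),(312,150),(312,200),(400,71),(450,76),(520,110),(515,150),(509,190),(500,230),(400,150),(400,200)]:
    P=[wpt(f,a,v+b,ci) for a in (u-2,u,u+2) for b in (-2,-1,0,1,2)];print(u,v,np.median(P,axis=0).round(4))
p,r=f['p'],R.from_quat(f['q'])
for x,y,z in [(.4824,.255,.165),(.470,-.0152,.165),(.470,-.0152,.1365)]:
    print(row(p,r,[x,y,z],down(-.015),255))
E
```

```text
312 90 [0.4827 0.3399 0.0952]
312 150 [0.4825 0.3146 0.0948]
312 200 [0.4824 0.2924 0.0953]
400 71 [0.5203 0.3494 0.0931]
450 76 [0.5451 0.3494 0.0912]
520 110 [0.5887 0.3377 0.0888]
515 150 [0.5877 0.3166 0.0889]
509 190 [0.5873 0.295  0.0884]
500 230 [0.5865 0.2717 0.0882]
400 150 [0.5346 0.3077 0.0482]
400 200 [0.5368 0.2763 0.0476]
[-84.0, -0.1, 0.1, 0.4, -0.0, -0.2, 255.0]
[-84.2, -10.6, 270.4, 0.4, -0.0, -0.2, 255.0]
[-55.7, -10.7, 270.4, 0.4, -0.0, -0.2, 255.0]
```

Request:
step_arm([
  [-30,0,0,0,0,1,255],
  [-65,0,0,0,0,2.5,255],
  [-94,0,0,0,0,3.5,255],
  [-94,-2,30,0,0,3.5,255],
  [-94,-4,75,0,0,3.5,255],
  [-94,-6,120,0,0,3.5,255],
  [-94,-7,165,0,0,3.5,255],
  [-94,-8,210,0,0,3.5,255],
  [-94,-9,250,0.4,0,3.5,255],
  [-94,-9,272,0.4,0,3.5,255],
])

```text
time_s: 20.0
eef_pos: [0.4702, -0.0189, 0.1729]
eef_rot: [0.511, 0.519, 0.481, -0.489]
wrist_force: [0.3, -0.1, -1.2]
opening: 0.116
```

Request:
step_arm([
  [0,0,0,0,0,0,255],
  [5,0,0,0,0,0,255],
  [15,0,0,0,0,0,255],
  [15,0,0,0,0,0,255],
])

```text
time_s: 20.5
eef_pos: [0.4707, -0.0161, 0.1569]
eef_rot: [0.511, 0.518, 0.482, -0.488]
wrist_force: [-0.3, 0.3, 0.9]
opening: 0.121
```

```bash
python3 - <<'E'
from h import *; from bench import ctrl
import cv2
o=ctrl.get_obs();p,r=pose(o);im,d=ctrl.camera("wrist");print(p,np.degrees(np.arctan2(*r.as_matrix()[[1,0],1])),r.as_matrix()[:,0].round(3),o['opening'],o['wrist_force'])
f=dict(im=im,d=d,p=p,q=r.as_quat());np.savez("pics/w7.npz",**f);cv2.imwrite("pics/w7.png",im[:,:,::-1])
ci=ctrl.camera_info("wrist")
for u,v in [(312,90),(312,150),(312,200),(400,71),(515,150),(509,190),(500,230),(400,150),(400,200)]:
    P=[wpt(f,a,v+b,ci) for a in (u-2,u,u+2) for b in (-2,-1,0,1,2)];print(u,v,np.median(P,axis=0).round(4))
E
```

```text
[ 0.47070352 -0.01607708  0.15689199] -0.7464552726872461 [ 0.058  0.    -0.998] 0.1214251204809412 [-0.32043898  0.25764214  0.89488383]
312 90 [0.4704 0.0687 0.1703]
312 150 [0.4701 0.0434 0.1707]
312 200 [0.4698 0.0208 0.1702]
400 71 [0.5093 0.0783 0.1679]
515 150 [0.628  0.0367 0.1095]
509 190 [ 0.6798 -0.012   0.0524]
500 230 [ 0.5803 -0.0042  0.1622]
400 150 [0.5264 0.0353 0.1227]
400 200 [0.5282 0.0035 0.1227]
```

View pics/w7.png

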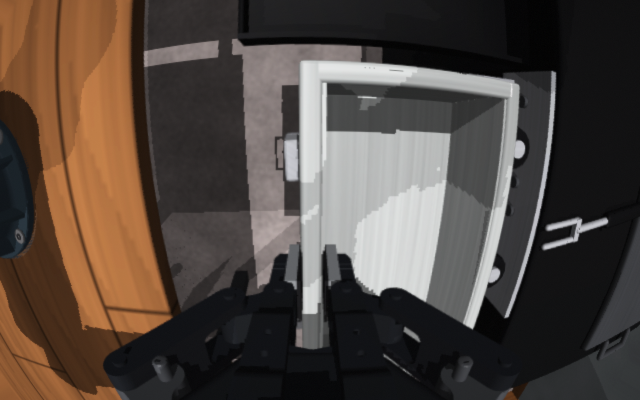

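```bash
python3 - <<'E'
from h import *; from bench import ctrl
ci=ctrl.camera_info("wrist")
for n,pts in [("w6",[(345,150),(380,150),(420,150),(440,150),(517,130),(513,170)]),("w7",[(345,150),(380,150),(420,150),(435,150),(513,100),(511,120),(508,150),(504,180),(497,220),(300+12,120)])]:
  f=load(n)
  for u,v in pts:
    P=[wpt(f,a,v+b,ci) for a in (u-2,u-1,u,u+1,u+2) for b in (-4,-2,-1,0,1,2,4)];print(n,u,v,np.median(P,axis=0).round(4))
E
```

```text
w6 345 150 [0.5015 0.3075 0.0501]
w6 380 150 [0.5222 0.3075 0.0489]
w6 420 150 [0.5479 0.3078 0.047 ]
w6 440 150 [0.5615 0.3081 0.0463]
w6 517 130 [0.5876 0.3272 0.0888]
w6 513 170 [0.5881 0.306  0.0888]
w7 345 150 [0.4918 0.0358 0.1249]
w7 380 150 [0.5131 0.0356 0.1237]
w7 420 150 [0.5397 0.0355 0.1219]
w7 435 150 [0.5507 0.0354 0.1212]
w7 513 100 [0.5773 0.0707 0.1635]
w7 511 120 [0.5766 0.0599 0.1633]
w7 508 150 [0.576  0.0436 0.1633]
w7 504 180 [0.5759 0.0269 0.1635]
w7 497 220 [0.5751 0.0035 0.1634]
w7 312 120 [0.4703 0.0561 0.1705]
```

Request:
step_arm([
  [6,0,0,0,0,0,255],
  [12,0,0,0,0,0,255],
  [16,0,0,0,0,0,255],
  [18,0,0,0,0,0,255],
  [18,0,0,0,0,0,255],
])

```text
time_s: 21.18
eef_pos: [0.4728, -0.0172, 0.1404]
eef_rot: [0.512, 0.519, 0.481, -0.488]
wrist_force: [-1.7, 0.2, 2.0]
opening: 0.117
```

Request:
step_arm([
  [1,0,0,0,0,0,255],
  [2,0,0,0,0,0,255],
  [2,0,0,0,0,0,255],
])

```text
time_s: 21.55
eef_pos: [0.473, -0.0172, 0.1386]
eef_rot: [0.512, 0.519, 0.481, -0.488]
wrist_force: [-2.9, 0.7, 5.3]
opening: 0.115
```

```bash
cat > chk.py <<'E'
from h import *; from bench import ctrl
import cv2,sys
o=ctrl.get_obs();p,r=pose(o);im,d=ctrl.camera("wrist");print(p,r.as_matrix()[:,0].round(3),o['opening'],o['wrist_force'])
f=dict(im=im,d=d,p=p,q=r.as_quat());np.savez(f"pics/{sys.argv[1]}.npz",**f);cv2.imwrite(f"pics/{sys.argv[1]}.png",im[:,:,::-1])
ci=ctrl.camera_info("wrist")
for u,v in [(345,150),(380,150),(420,150),(435,150),(312,120)]+[(u,150) for u in range(496,520,3)]:
    P=[wpt(f,a,v+b,ci) for a in (u-1,u,u+1) for b in (-4,-2,-1,0,1,2,4)];print(u,v,np.median(P,axis=0).round(4))
E
python3 chk.py w8
```

```text
[ 0.47297431 -0.01721484  0.13862645] [ 0.061 -0.001 -0.998] 0.115487382697716 [-2.90037388  0.65224377  5.31636126]
345 150 [0.494  0.0348 0.1076]
380 150 [0.5151 0.0345 0.1068]
420 150 [0.5414 0.0345 0.106 ]
435 150 [0.5519 0.0347 0.1057]
312 120 [0.4726 0.0549 0.1521]
496 150 [0.5722 0.0416 0.1425]
499 150 [0.5724 0.042  0.1448]
502 150 [0.5729 0.0423 0.147 ]
505 150 [0.5744 0.0427 0.1478]
508 150 [0.5759 0.0428 0.1488]
511 150 [0.578  0.0428 0.1487]
514 150 [0.58   0.0429 0.1488]
517 150 [0.5824 0.043  0.1486]
```

Request:
step_arm([
  [1,0,0,0,0,0,255],
  [2,0,0,0,0,0,255],
  [2,0,0,0,0,0,255],
])

```text
time_s: 21.98
eef_pos: [0.4731, -0.0173, 0.1368]
eef_rot: [0.512, 0.518, 0.481, -0.488]
wrist_force: [-6.0, -0.0, 7.7]
opening: 0.116
```

```bash
python3 chk.py w9 | head -9
```

```text
[ 0.47308147 -0.01725051  0.13680431] [ 0.061 -0.001 -0.998] 0.11602699111278934 [-5.9738108  -0.04393441  7.68097874]
345 150 [0.494  0.0347 0.1063]
380 150 [0.5152 0.0345 0.1054]
420 150 [0.5408 0.0347 0.1056]
435 150 [0.5512 0.0349 0.1055]
312 120 [0.4727 0.0549 0.1502]
496 150 [0.5719 0.0415 0.1406]
499 150 [0.5724 0.0421 0.1433]
502 150 [0.5728 0.0424 0.1451]
```

Request:
step_arm([
  [-0.5,0,0,0,0,0,190],
  [-0.5,0,0,0,0,0,150],
  [-0.5,0,0,0,0,0,120],
  [-0.5,0,0,0,0,0,120],
  [-10,0,0,0,0,0,120],
  [-30,0,0,0,0,0,120],
  [-70,0,0,0,0,0,120],
  [-110,0,0,0,0,0,120],
  [-110,0,0,0,0,0,120],
])

```text
time_s: 23.15
eef_pos: [0.4684, -0.0177, 0.2506]
eef_rot: [0.514, 0.52, 0.478, -0.487]
wrist_force: [0.1, -0.5, -0.7]
opening: 0.532
```

Request:
step_arm([
  [0,-50,0,0,0,0,0],
  [0,-100,30,0,0,0,0],
  [0,-130,90,0,0,0,0],
  [0,-130,150,0,0,0,0],
  [0,-130,210,0,0,0,0],
  [0,-130,270,0,0,0,0],
  [0,-130,270,0,0,0,0],
])

```text
time_s: 24.02
eef_pos: [0.3317, -0.2884, 0.2374]
eef_rot: [0.51, 0.52, 0.48, -0.489]
wrist_force: [-0.3, 0.4, -0.4]
opening: 0.999
```

```bash
python3 - <<'E'
from h import *; from bench import ctrl
import cv2
ci=ctrl.camera_info("top");D=[]
for i in range(5): im,d=ctrl.camera("top");D.append(d)
d=np.median(D,axis=0);np.savez("pics/top2.npz",im=im,d=d,**ci)
cv2.imwrite("pics/top2.png",cv2.resize(im[180:270,330:440,::-1],None,fx=6,fy=6,interpolation=cv2.INTER_CUBIC))
f=load("top2")
# rim pixels: height 0.138..0.155
P=np.array([dep(f,u,v) for u in range(330,440) for v in range(195,265) if d[v,u]>0])
rim=P[(P[:,2]>.138)&(P[:,2]<.156)];print(len(rim),rim.min(0).round(4),rim.max(0).round(4))
b=cv2.minAreaRect((rim[:,:2]*1000).astype(np.float32));print(b)
A=np.c_[rim[:,:2],np.ones(len(rim))];print("slopes",np.linalg.lstsq(A,rim[:,2],rcond=None)[0])
fl=P[(P[:,2]>.1)&(P[:,2]<.112)&(abs(P[:,0]-.525)<.025)&(abs(P[:,1]+.017)<.06)];print(len(fl),np.linalg.lstsq(np.c_[fl[:,:2],np.ones(len(fl))],fl[:,2],rcond=None)[0],np.median(fl[:,2]))
for n,(u0,v0) in dict(L=(366,212),R=(402,212)).items():
    print(n,[round(float(np.median([1000*dep(f,u,v)[2] for u in range(u0-2,u0+3)])),1) for v in range(v0-6,v0+6)])
print(ctrl.get_obs()['time_s'])
E
```

```text
831 [ 0.466  -0.1178  0.1381] [0.5851 0.0784 0.152 ]
((526.1127319335938, -20.06584930419922), (197.7606658935547, 116.8917007446289), 88.39558410644531)
slopes [-0.00054978  0.00167427  0.14749438]
656 [2.57667684e-05 3.10538976e-04 1.03968182e-01] 0.1039626007432557
L [99.6, 98.9, 98.9, 100.5, 112.6, 113.4, 113.1, 148.4, 147.1, 148.3, 147.9, 134.5]
R [99.8, 100.9, 101.0, 100.0, 113.3, 113.6, 147.3, 148.8, 148.5, 146.4, 140.8, 128.4]
24.275
```

View pics/top2.png

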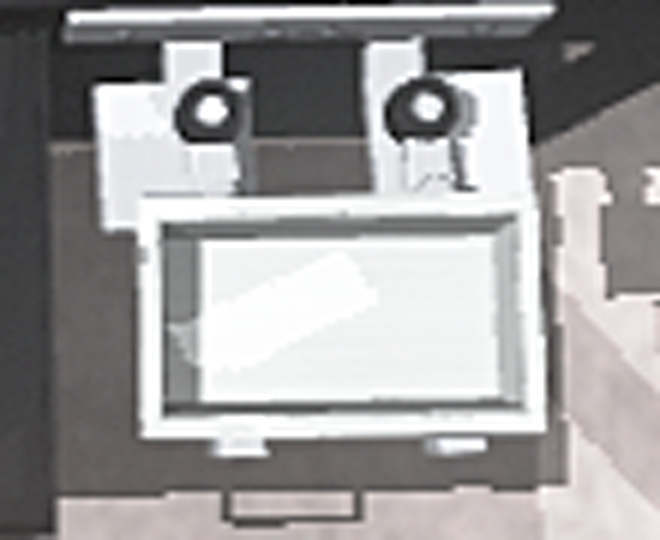

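```bash
python3 -c "
from bench import ctrl
print(ctrl.hand_in())"
```

```text
the job is handed in; nothing more can be done
None
```

The pan rest is ready and the job is handed in; the last camera reading was at 24.3 s of the 69 s allowed. I pinched each brace's lip and swung it out until the force first reversed, then rose against the notch. Then I lifted the pan by its near rim, lowered it onto the braces, let go and moved the arm clear.

Last checks before handing in, from the top camera's depth:
- **Braces:** both knob tops stood about 14 mm above the braces, the dropped height. The right one had read 17.4 mm before it was swung. The left brace sits at about 1.62 rad and the right at about 1.53.
- **Pan position:** its centre is about 105 mm out from the pivots and 2–4 mm from midway. It is within about 0.03 rad of square, and its rim and floor are level within about 0.002 rad.
- **Clearance:** by calculation from the measured positions, about 5 mm to the knobs and 6 mm to the lips.
- **Pan support:** its floor is at the height it should have when resting on the braces. I could not measure the contact force on each brace directly.

**Grip:** the pan drooped about 0.06 rad while held, and turning the tool 3.5° did not correct it. It levelled against the braces as I lowered it, before I let go.

**Bystanders:** I never touched the salt cellar, tongs or fork, but I did not measure their positions again at the end.

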